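# Load a gel cassette into its casting stand

## Task

Set up the casting stand: swing its keeper open, lower the sealing bar on edge into the two grooves until it lies on the stand's base, then stand the gel cassette upright in the same grooves, fully down on the bar. Finally swing the keeper back square over the cassette's shoulder. Do not tip the cassette over, and leave the nearby beaker, the vials and the timer where they are.

Things in the scene. Friction and masses are not known exactly. Their poses are not given: they have to be found in the camera images.
- stand: White-and-grey stand, fixed. Origin: centre of its underside; y along its length, z up. Base 60 (x) x 224 (y) x 10 mm high; a post at each end (44 mm wide, |y| from 62 to 107.5 mm, top at z = 88 mm) with an upright groove facing the other post, open at the top. Bar and cassette bridge the posts, ends in the grooves; the 124 mm between the posts is open front and back for fingers, down to the base.
- seat (a point): Centre of the stand's base top between the posts, 10 mm above the stand's origin, axes as the stand's; here the bar's underside comes to lie. The grooves are centred on x = 0, 20 mm wide, with end walls at y = +-77.5 mm; their upper 17 mm flare to about 29 mm wide.
- keeper (a joint): Steel keeper on an upright pivot atop the stand's +y post (stand x = 0, y = 92 mm); angle in rad. At 0 its 38 mm nose points to the stand's -y and shuts the groove, its tail to +y. As it grows the tail swings to the stand's +x (clockwise from above), up to 1.75; from 1.0 the groove is clear. Light friction (1 N at the pin) holds it. Plate 16 mm wide, from 89 to 97 mm above the bench.
- keeper_pin (a point): Middle of the round black upright pin on the keeper's tail: 12 mm diameter, 30 mm high (from 97 to 127 mm above the bench), 40 mm from the pivot axis, for swinging the keeper. The point lies 112 mm above the bench on the pin's axis.
- seal_bar: Grey sealing bar, 16 (x) x 150 (y) x 32 mm high (z), 0.15 kg, standing on its narrow long edge on the bench. Origin: centre of its underside; y along its length. Seated, its origin lies on the stand's axis 10 mm above the stand's origin, its length along the stand's y; either way round.
- cassette: Gel cassette, a stiff upright white plate 16 mm thick (x), 0.25 kg: lower part (shoulders) 150 mm long (y) and 42 mm high, above it a narrower part 90 mm long with a clear window, total height 100 mm. Origin: centre of its underside; z up. Seated on the bar, its origin is 42 mm above the stand's origin and its shoulders 5 mm below the keeper; either way round.
- rack: Low grey parking rack in which the cassette stands at the start, fixed to the bench: base 70 (x) x 130 (y) x 8 mm, two ribs along y, 21 mm apart, their top 31 mm above the bench. Origin: centre of its underside.
- beaker: Plain grey-white beaker standing beyond the stand to the left, 69 mm across, 83 mm high, loose bystander. Origin: centre of its underside.
- vial_1: White capped vial, 25 mm across, 56 mm high, loose bystander. Origin: centre of its underside.
- vial_2: White capped vial, 25 mm across, 56 mm high, loose bystander. Origin: centre of its underside.
- bench_timer: White bench timer 72x66x21 mm, loose bystander. Origin: centre of its underside.

How it is judged:
On the way, in this order (a step that is already met when the one before it is completed fails the run):
1. the keeper is swung open (angle over 1.0) (value of joint keeper above 1 rad), for 0.2 s.
2. the sealing bar lies on the stand's base in both grooves, released (x of seal_bar in the frame of stand between -0.006 and 0.006 m and y of seal_bar in the frame of stand between -0.006 and 0.006 m and z of seal_bar in the frame of stand between 0.005 and 0.015 m and angle between seal_bar's own z axis and vertical below 0.13 rad and angle between the y axis of seal_bar and the y axis of stand, either way round below 0.1 rad and contact force between seal_bar and the fingers below 0.2 N and linear speed of seal_bar below 0.02 m/s), for 0.2 s.
3. the cassette stands upright in the grooves, down on the bar, released (x of cassette in the frame of stand between -0.006 and 0.006 m and y of cassette in the frame of stand between -0.006 and 0.006 m and z of cassette in the frame of stand between 0.037 and 0.047 m and angle between cassette's own z axis and vertical below 0.13 rad and angle between the y axis of cassette and the y axis of stand, either way round below 0.1 rad and contact force between cassette and the fingers below 0.2 N and linear speed of cassette below 0.02 m/s), for 0.2 s.
4. the keeper is swung back over the cassette's shoulder (value of joint keeper below 0.2 rad), for 0.2 s.
At the end, for the whole second after the job is handed in: Bar on the stand's base in both grooves, cassette upright on it; both within 6 mm of the stand's centre lengthwise and sideways, 5 mm of seated height, 0.13 rad of upright and 0.1 rad of the stand's direction, at rest; keeper angle below 0.2 rad (x of seal_bar in the frame of stand between -0.006 and 0.006 m and y of seal_bar in the frame of stand between -0.006 and 0.006 m and z of seal_bar in the frame of stand between 0.005 and 0.015 m and angle between each of seal_bar, cassette's own z axis and vertical below 0.13 rad and angle between the y axis of each of seal_bar, cassette and the y axis of stand, either way round below 0.1 rad and x of cassette in the frame of stand between -0.006 and 0.006 m and y of cassette in the frame of stand between -0.006 and 0.006 m and z of cassette in the frame of stand between 0.037 and 0.047 m and value of joint keeper below 0.2 rad and linear speed of each of cassette, seal_bar below 0.02 m/s); the robot touches nothing.
It fails at once if the cassette is tipped over (angle between cassette's own z axis and vertical above 0.8 rad).
It fails at once if the beaker is moved over 30 mm (distance of beaker from where it was at the start of the episode above 0.03 m).
It fails at once if the first vial is moved over 30 mm (distance of vial_1 from where it was at the start of the episode above 0.03 m).
It fails at once if the second vial is moved over 30 mm (distance of vial_2 from where it was at the start of the episode above 0.03 m).
It fails at once if the timer is moved over 30 mm (distance of bench_timer from where it was at the start of the episode above 0.03 m).
It also fails if it takes over 72 s, if anything falls off the work surface, if the arm or the gripper's body presses on something with over 40 N, if the wrist force passes 120 N, or if a joint passes its speed limit or range.

## Robot

A 6-joint arm with a two-finger parallel gripper is mounted at the origin on a cart in front of the work surface, level with it; the furniture and walls round the work are solid. World frame = base frame: x ahead of the robot, y to its left, z up, the work surface at z = 0. Lengths are in m, angles in rad, forces in N, time in s.
With the tool pointing down it reaches from about 0.35 to 0.975 m from the base axis. Payload 4.9 kg.
Tool frame: the origin (TCP) lies on the centre line of the jaws, within the pads' length; the fingertips stand 8 mm ahead of it and the grasp point (between the pads) lies 11 mm behind it; z points along the fingers, y is the direction in which the jaws open and shut (so a half turn about z gives the same grasp; the last joint's range is limited). The gripper opens to 85 mm and grips with 20 to 120 N. Pads are 22 mm wide; open, the fingers measure 114 mm over their backs; the gripper's body (76 mm by 85 mm) begins 54 mm behind the grasp point. The pads swing forward as they close: fully open they stand 13 mm farther back than shut.
Start: joints at [-1.263, 0.053, 1.613, -0, 1.476, -0.119], TCP at [0.259, -0.569, 0.239] pointing down, gripper open.
Joint ranges: [-3.01, 3.01], [-1.01, 2.22], [0.06, 2.58], [-1.02, 4.17], [0.09, 2.62], [-3.14, 3.14]. Speed limits (rad/s): [2.57, 2.57, 3.14, 3.14, 3.14, 3.14].

## Interface

Orientations are given as a rotation vector (axis times angle).
In Python, from station import get_obs, get_image, calibration, finish_job gives the robot as it stands. The module is installed in compiled form; this text tells all that it offers.
- The arm moves only by the shell command python3 -m jog 'ROWS' [FORCE]. ROWS is JSON, a list of rows, each a list of 7 numbers: the shift along the tool's x, y, z in cm, then the turn, a rotation vector about the tool's x, y, z in rad, then the closure in counts, from 0 (fully open) to 255 (shut). In form: [[dx, dy, dz, ax, ay, az, jaw], ...]. A call has 1 to 8 rows; each row is the pose to reach, as a shift and turn from the pose measured when the call began, along the tool's axes at that moment; what a row does not reach only later rows make up. A row lasts 1/12 s, in which the tool goes at most 41.7 mm and 7.16 degrees, less where a joint would pass 70% of its speed; a pose out of reach is approached as far as the arm can. A call with a gripper value outside its range is refused whole. The fingers move at their own pace and stop on an object; FORCE is the grip in N (left out, the last holds). Time passes only in rows, so rows that repeat a pose let the fingers close. It gives the time, the measured TCP pose, the force and the opening at its end, in the units of the state.
- get_obs(): the state, without advancing time (a new reading comes with each control period).
- get_image(name): name is "scene" or "side" or "wrist"; returns the picture (384x512x3 uint8, red, green, blue); there is no depth.
- calibration(name): a dict with "vfov" (degrees; the focal length in pixels is half the picture's height over the tangent of half this angle, whatever the lens; pixels are square), "cx", "cy" (the principal point, pixels), "R" (3x3) and "t" (3): a world point X has camera coordinates R X + t. Camera axes: x right, y down, z forward; pixel columns grow to the right and rows downward; lengths in m; the calibration is good to about 2 mm. A picture is of the moment at which its call begins: read the wrist's pose just before it. calibration takes no time and is no camera call; for the wrist camera it gives the pose at the moment of the call.
- finish_job(): hands the job in, once; it reports no verdict.
The state is a dict: "t": time; "q": joint angles; "dq": joint speeds; "effort": joint torques, N m; "tool_pos": TCP position; "tool_rot": TCP orientation; "contact_force": force on the tool from outside, world axes, zero at the start; "wrist_torque": the same for the moment, N m; "opening": finger opening in m.
Only numpy, scipy, OpenCV 4.12 (cv2) and the standard library are available. Lean on these libraries where they do the work, as an engineer would, in place of code of your own. Each camera call takes 0.05 s, during which the arm holds its last target. There are 200 camera calls.

## Working session

There is one attempt and no reset: what is moved stays moved. The work goes in short steps, Python scripts to look and compute and a shell command to move; the robot and the scene stay as the last step left them, time stands still between calls to the robot, and variables do not carry over. Pictures are saved under pics/ and viewed, about 8 in all and at most 12, crops included, and the job is handed in when it is done.

```bash
mkdir -p pics; cat > h.py <<'E'
import numpy as np,cv2
from station import *
from scipy.spatial.transform import Rotation as Ro
def cal(n):
    c=calibration(n); f=192/np.tan(np.radians(c['vfov'])/2); return c,f
def ray(n,u,v,z,c=None):
    c,f=c or cal(n); R=np.array(c['R']);t=np.array(c['t'])
    d=R.T@np.array([(u-c['cx'])/f,(v-c['cy'])/f,1]);o=-R.T@t
    return o+d*(z-o[2])/d[2]
def proj(n,X,c=None):
    c,f=c or cal(n); p=np.array(c['R'])@np.array(X)+np.array(c['t']); return f*p[0]/p[2]+c['cx'],f*p[1]/p[2]+c['cy']
def save(n,name):
    im=get_image(n); cv2.imwrite(f'pics/{name}.png',cv2.cvtColor(im,cv2.COLOR_RGB2BGR)); return im
E
python3 - <<'E'
from h import *
for n in ['scene','side','wrist']:
    save(n,n+'0'); c,f=cal(n); print(n,f,c)
print(get_obs())
E
```

```text
scene 402.49057624152914 {'vfov': 51.0050661303662, 'cx': 254.52721831683144, 'cy': 190.25964612983142, 'R': array([[-0.51835597, -0.85514771, -0.00542946],
       [-0.51057717,  0.31457197, -0.80022211],
       [ 0.68601606, -0.41202775, -0.59967916]]), 't': array([0.2772991 , 0.35617309, 0.79026391])}
side 388.9583087336906 {'vfov': 52.54430418527239, 'cx': 252.15896201934748, 'cy': 189.76135988219932, 'R': array([[ 0.99068875, -0.13613167,  0.00199171],
       [-0.07963625, -0.5912887 , -0.80251838],
       [ 0.11042584,  0.79488732, -0.59662408]]), 't': array([-0.57861217,  0.09867597,  1.12025988])}
wrist 333.3019541162123 {'vfov': 59.88855098803681, 'cx': 251.7613376198143, 'cy': 197.52326532205967, 'R': array([[ 4.14823218e-01, -9.09902017e-01, -1.32119236e-04],
       [-8.67613029e-01, -3.95587464e-01,  3.01261000e-01],
       [-2.74170256e-01, -1.24855429e-01, -9.53541710e-01]]), 't': array([-0.6255541 , -0.03948248,  0.37884026])}
{'t': 0.15, 'q': array([-1.26299247e+00,  5.32270493e-02,  1.61400188e+00, -3.64353575e-06,
        1.47601868e+00, -1.18984051e-01]), 'dq': array([-0.0005856 , -0.00228094, -0.00440556, -0.00033543,  0.00081856,
        0.00037604]), 'effort': array([-1.09105313e-04, -3.94242561e+01, -3.70721877e+01, -1.44806286e-04,
        4.64681230e-03, -4.85235830e-06]), 'tool_pos': array([ 0.25857763, -0.56846487,  0.23831798]), 'tool_rot': array([-3.06872435e+00, -6.64972152e-01,  2.50604164e-04]), 'contact_force': array([ 0.06599498, -0.24334063, -0.37976575]), 'wrist_torque': array([ 0.00143151,  0.01003714, -0.01106704]), 'opening': 0.08542314958121786}
```

View pics/scene0.png

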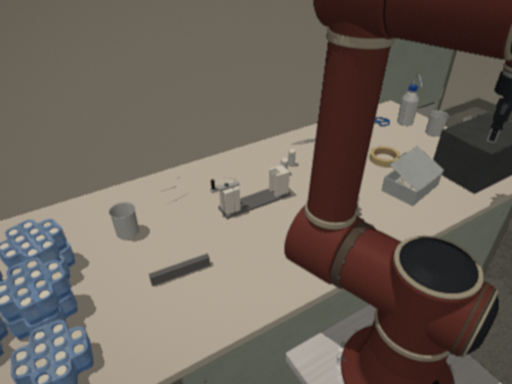

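View pics/side0.png

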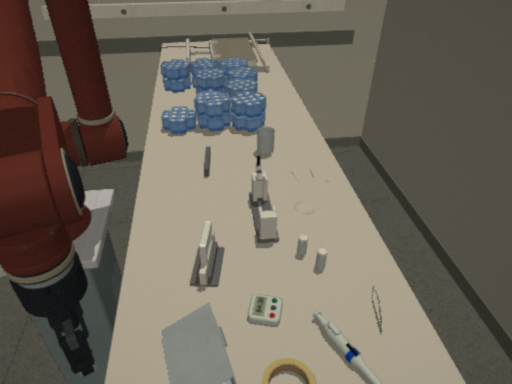

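The scene view shows the stand with posts at (231,200) and (279,182) and the bar at (180,269). The side view shows the stand at about (263,205), its keeper tail pointing to the far end, the rack with the cassette at (207,258), the bar at (207,160), the timer at (265,309) and the vials at (302,245) and (321,260).

```bash
python3 - <<'E'
import cv2
a=cv2.imread('pics/side0.png')[140:290,170:345]; cv2.imwrite('pics/s1.png',cv2.resize(a,None,fx=4,fy=4,interpolation=cv2.INTER_CUBIC))
a=cv2.imread('pics/scene0.png')[150:290,140:300]; cv2.imwrite('pics/s2.png',cv2.resize(a,None,fx=4,fy=4,interpolation=cv2.INTER_CUBIC))
E
```

```text
(no output)
```

View pics/s1.png

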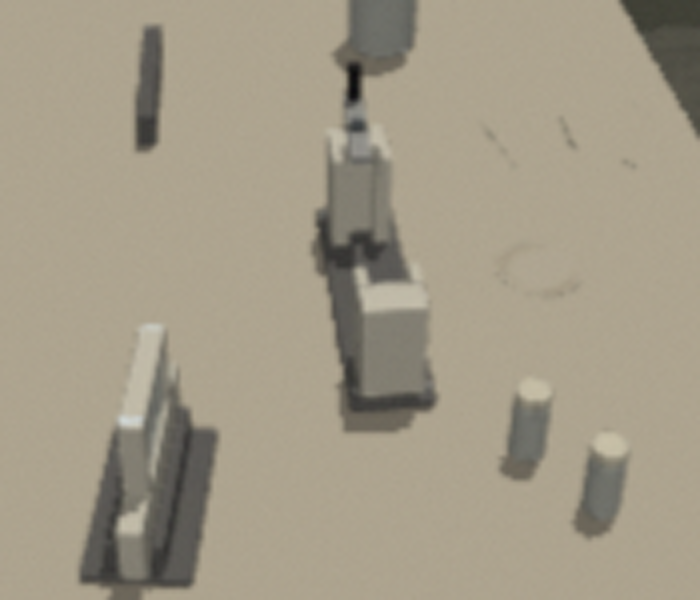

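View pics/s2.png

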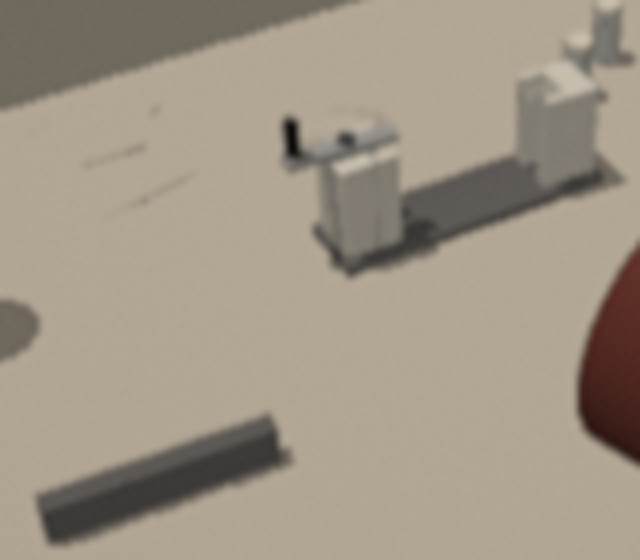

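```bash
python3 - <<'E'
from h import *
S=lambda x,y,z:ray('side',170+x/4,140+y/4,z)
C=lambda x,y,z:ray('scene',140+x/4,150+y/4,z)
for k,p in dict(base_nx_ny=S(350,402,.005),base_px_ny=S(435,400,.005),sc_nxpy=C(350,270,.005),sc_pxpy=C(316,232,.005),sc_ny=C(625,181,.005),
 pin_side=S(354,67,.127),pin_sc=C(290,121,.127),piv_sc=C(347,138,.1),keep_nose_side=S(358,142,.097),post_ny_toplF=S(360,307,.088),post_ny_toprF=S(427,305,.088),
 bar_sc_a=C(40,499,.032),bar_sc_b=C(268,418,.032),bar_sc_b2=C(277,431,.032),bar_sc_a2=C(50,515,.032),bar_side_near=S(148,117,.032),bar_side_far=S(152,27,.032),
 rackA=S(80,580,.004),rackB=S(192,584,.004),rackC=S(216,430,.008),cas_near=S(130,420,.1),cas_far=S(152,326,.1),
 vial1=S(535,383,.056),vial2=S(609,437,.056),beaker=S(378,45,.0)).items(): print(k,p.round(4))
o=get_obs();print(Ro.from_rotvec(o['tool_rot']).as_matrix().round(3))
E
```

```text
base_nx_ny [ 0.5779 -0.1517  0.005 ]
base_px_ny [ 0.6357 -0.1576  0.005 ]
sc_nxpy [0.5768 0.0654 0.005 ]
sc_pxpy [0.6279 0.0665 0.005 ]
sc_ny [ 0.5584 -0.1643  0.005 ]
pin_side [0.6142 0.0806 0.127 ]
pin_sc [0.6068 0.0892 0.127 ]
piv_sc [0.6026 0.0491 0.1   ]
keep_nose_side [0.6091 0.0244 0.097 ]
post_ny_toplF [ 0.5839 -0.1501  0.088 ]
post_ny_toprF [ 0.6275 -0.1539  0.088 ]
bar_sc_a [0.4617 0.3329 0.032 ]
bar_sc_b [0.4507 0.1893 0.032 ]
bar_sc_b2 [0.4378 0.1893 0.032 ]
bar_sc_a2 [0.4469 0.3321 0.032 ]
bar_side_near [0.4569 0.1772 0.032 ]
bar_side_far [0.4669 0.3244 0.032 ]
rackA [ 0.3941 -0.2803  0.004 ]
rackB [ 0.4609 -0.2924  0.004 ]
rackC [ 0.4852 -0.1691  0.008 ]
cas_near [ 0.4324 -0.2463  0.1   ]
cas_far [ 0.449  -0.1645  0.1   ]
vial1 [ 0.6903 -0.2025  0.056 ]
vial2 [ 0.724  -0.2558  0.056 ]
beaker [0.6742 0.3185 0.    ]
[[ 0.91   0.414 -0.001]
 [ 0.414 -0.91   0.002]
 [ 0.    -0.002 -1.   ]]
```

```bash
cat > d.py <<'E'
# usage: python3 d.py x y z yaw : rows (cm, rad) from current pose to TCP target, tool down, tool x axis at 90deg+yaw
import sys; from h import *
x,y,z,w=map(float,sys.argv[1:5]); o=get_obs(); R=Ro.from_rotvec(o['tool_rot'])
T=Ro.from_matrix(np.array([[-np.sin(w),np.cos(w),0],[np.cos(w),np.sin(w),0],[0,0,-1]]))
print('t',round(o['t'],2),'d',(R.inv().apply(np.array([x,y,z])-o['tool_pos'])*100).round(2),'r',(R.inv()*T).as_rotvec().round(3),'pos',o['tool_pos'].round(4),'q',o['q'].round(2),'F',o['contact_force'].round(1),'op',round(o['opening'],4))
E
python3 -m jog '[[52.6,-32,-6,0,0,-1.15,0],[52.6,-32,-6,0,0,-1.15,0],[52.6,-32,-6,0,0,-1.15,0],[52.6,-32,-6,0,0,-1.15,0],[52.6,-32,-6,0,0,-1.15,0],[52.6,-32,-6,0,0,-1.15,0],[52.6,-32,-6,0,0,-1.15,0],[52.6,-32,-6,0,0,-1.15,0]]'; python3 d.py .605 -.05 .29 0
```

```text
t: 0.82
tool_pos: [0.4458, -0.2925, 0.2714]
tool_rot: [-2.368, -2.062, -0.001]
contact_force: [0.9, -0.2, -0.3]
opening: 0.0854
t 0.82 d [26.22 12.43 -1.83] r [-0.    -0.001 -0.138] pos [ 0.4458 -0.2925  0.2714] q [-0.72 -0.18  1.79  0.    1.54 -0.58] F [ 0.9 -0.2 -0.3] op 0.0854
```

```bash
python3 - <<'E'
from h import *
import pickle
c=cal('wrist'); save('wrist','w_rack'); pickle.dump(c,open('c_rack.pkl','wb'))
E
python3 -m jog '[[26.2,12.4,-1.8,0,0,-0.138,0],[26.2,12.4,-1.8,0,0,-0.138,0],[26.2,12.4,-1.8,0,0,-0.138,0],[26.2,12.4,-1.8,0,0,-0.138,0],[26.2,12.4,-1.8,0,0,-0.138,0],[26.2,12.4,-1.8,0,0,-0.138,0],[26.2,12.4,-1.8,0,0,-0.138,0],[26.2,12.4,-1.8,0,0,-0.138,0]]'
python3 - <<'E'
from h import *
import pickle
c=cal('wrist'); save('wrist','w_st'); pickle.dump(c,open('c_st.pkl','wb'))
a=np.hstack([cv2.imread('pics/w_rack.png'),cv2.imread('pics/w_st.png')]); cv2.imwrite('pics/w1.png',cv2.resize(a,(800,300)))
E
python3 d.py .605 -.05 .29 0
```

```text
t: 1.53
tool_pos: [0.6078, -0.0383, 0.2924]
tool_rot: [-2.203, -2.237, -0.014]
contact_force: [-0.5, -0.8, -0.0]
opening: 0.0856
t 1.58 d [-1.05 -0.24  0.21] r [ 0.004 -0.006  0.015] pos [ 0.6072 -0.0395  0.2922] q [-0.19 -0.01  1.59  0.01  1.56 -0.21] F [-1.4  0.7  0.4] op 0.0858
```

View pics/w_st.png

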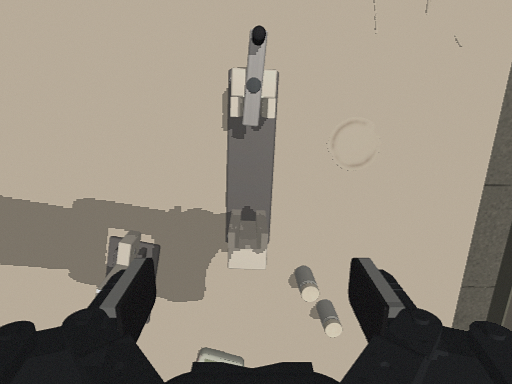

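View pics/w_rack.png

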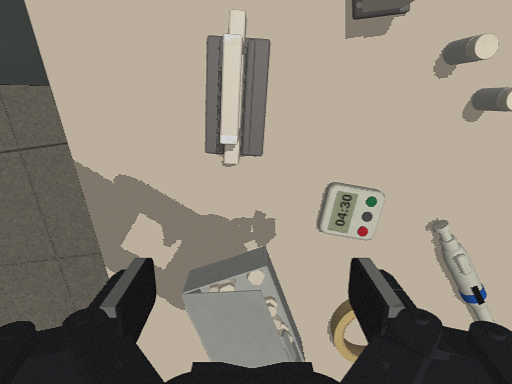

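Wrist over the stand: the pin top is at (259,32), the pivot at (254,86), the +y post's top edge runs (230,69)-(278,71) and the -y post's bottom edge (228,269)-(266,268). Wrist over the rack: the cassette's narrow top runs (225,140)-(234,35), its shoulders end at (231,163) and (237,10), and the rack corners are (205,155), (263,156), (270,40) and (208,36).

```bash
python3 - <<'E'
from h import *
import pickle
a=pickle.load(open('c_st.pkl','rb'));b=pickle.load(open('c_rack.pkl','rb'))
P=lambda u,v,z,c:print((u,v,z),ray('wrist',u,v,z,c).round(4))
print('stand')
for u,v,z in [(259,32,.127),(254,86,.098),(230,69,.088),(278,71,.088),(228,269,.088),(266.5,268,.088),(228,130,.01),(228,205,.01),(275,130,.01),(272,205,.01),(246,124,.097),(260,125,.097)]: P(u,v,z,a)
print('rack')
for u,v,z in [(205,155,.008),(263,156,.008),(270,40,.008),(208,36,.008),(222,143,.108),(238,144,.108),(227,35,.108),(242,36,.108),(231,163,.05),(237.5,10,.05)]: P(u,v,z,b)
E
```

```text
stand
(259, 32, 0.127) [0.6129 0.086  0.127 ]
(254, 86, 0.098) [0.6099 0.0447 0.098 ]
(230, 69, 0.088) [0.5869 0.0599 0.088 ]
(278, 71, 0.088) [0.6327 0.0589 0.088 ]
(228, 269, 0.088) [ 0.584  -0.1537  0.088 ]
(266.5, 268, 0.088) [ 0.628  -0.1519  0.088 ]
(228, 130, 0.01) [ 0.5798 -0.0053  0.01  ]
(228, 205, 0.01) [ 0.5793 -0.1028  0.01  ]
(275, 130, 0.01) [ 0.6378 -0.0043  0.01  ]
(272, 205, 0.01) [ 0.6374 -0.1019  0.01  ]
(246, 124, 0.097) [0.6028 0.0096 0.097 ]
(260, 125, 0.097) [0.6164 0.0088 0.097 ]
rack
(205, 155, 0.008) [ 0.3911 -0.2808  0.008 ]
(263, 156, 0.008) [ 0.4601 -0.2916  0.008 ]
(270, 40, 0.008) [ 0.4839 -0.166   0.008 ]
(208, 36, 0.008) [ 0.4176 -0.1529  0.008 ]
(222, 143, 0.108) [ 0.4246 -0.2563  0.108 ]
(238, 144, 0.108) [ 0.4386 -0.2591  0.108 ]
(227, 35, 0.108) [ 0.4429 -0.1704  0.108 ]
(242, 36, 0.108) [ 0.4549 -0.1728  0.108 ]
(231, 163, 0.05) [ 0.4244 -0.2866  0.05  ]
(237.5, 10, 0.05) [ 0.4535 -0.1413  0.05  ]
```

```bash
python3 -m jog '[[12.5,0.4,13.2,0.004,-0.006,0.015,135],[12.5,0.4,13.2,0.004,-0.006,0.015,135],[12.5,0.4,13.2,0.004,-0.006,0.015,135],[12.5,0.4,13.2,0.004,-0.006,0.015,135],[12.5,0.4,13.2,0.004,-0.006,0.015,135],[12.5,0.4,13.2,0.004,-0.006,0.015,135]]'; python3 d.py .612 .086 .111 0
```

```text
t: 2.08
tool_pos: [0.6066, 0.0874, 0.1558]
tool_rot: [-2.214, -2.219, 0.01]
contact_force: [0.0, -0.6, -0.2]
opening: 0.0401
t 2.08 d [-0.14  0.58  4.48] r [-0.009 -0.     0.002] pos [0.6066 0.0874 0.1558] q [0.02 0.09 1.71 0.   1.34 0.02] F [ 0.  -0.6 -0.2] op 0.0401
```

```bash
python3 -m jog '[[-0.14,0.58,2,-0.009,0,0,135],[-0.14,0.58,4.5,-0.009,0,0,135],[-0.14,0.58,4.5,-0.009,0,0,135],[-0.14,0.58,4.5,-0.009,0,0,195],[-0.14,0.58,4.5,-0.009,0,0,195],[-0.14,0.58,4.5,-0.009,0,0,195]]' 20; python3 -c "
from h import *;save('wrist','w_pin')"; python3 d.py .612 .086 .111 0
```

```text
t: 2.58
tool_pos: [0.6138, 0.0852, 0.1138]
tool_rot: [2.218, 2.221, 0.005]
contact_force: [0.7, 0.3, 0.5]
opening: 0.02
t 2.63 d [ 0.06 -0.16  0.26] r [ 0.004 -0.     0.002] pos [0.6136 0.0854 0.1136] q [0.02 0.14 1.73 0.   1.26 0.02] F [ 0.8  0.6 -0. ] op 0.0201
```

View pics/w_pin.png

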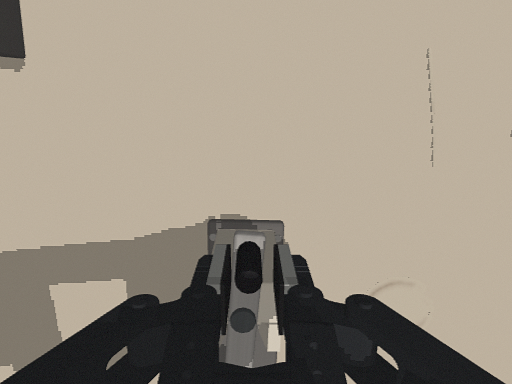

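The pin, at (249,265), stands caged between the pads. Swinging it along its arc.

```bash
python3 -m jog '[[-0.03,0.48,0.1,0,0,0.12,195],[-0.11,0.95,0.1,0,0,0.24,195],[-0.26,1.41,0.1,0,0,0.36,195],[-0.45,1.85,0.1,0,0,0.48,195],[-0.7,2.26,0.1,0,0,0.6,195],[-1,2.64,0.1,0,0,0.72,195],[-1.33,2.98,0.1,0,0,0.84,195],[-1.71,3.28,0.1,0,0,0.96,195]]'; python3 d.py $(python3 -c "
import numpy as np
f=1.42;print(.6097+.04*np.sin(f),.045+.04*np.cos(f),.112,-f)")
```

```text
t: 3.3
tool_pos: [0.6468, 0.0684, 0.1141]
tool_rot: [2.997, 0.938, 0.008]
contact_force: [-1.2, 0.9, -0.6]
opening: 0.0203
t 3.3 d [-0.8   1.57  0.21] r [ 0.001 -0.005  0.456] pos [0.6468 0.0684 0.1141] q [-0.01  0.21  1.66  0.    1.27  0.95] F [-1.2  0.9 -0.6] op 0.0203
```

```bash
python3 -m jog '[[-0.12,0.45,0,0,0,0.12,195],[-0.3,0.85,0,0,0,0.24,195],[-0.5,1.2,0,0,0,0.35,195],[-0.8,1.57,0,0,0,0.456,195],[-0.8,1.57,0,0,0,0.456,195],[-0.8,1.57,0,0,0,0.456,170],[-0.8,1.57,-4,0,0,0.456,170],[-0.8,1.57,-8,0,0,0.456,170]]'; python3 d.py .455 .2 .25 -.08
```

```text
t: 3.97
tool_pos: [0.6465, 0.051, 0.1916]
tool_rot: [-3.132, -0.241, 0.004]
contact_force: [2.2, -0.4, 0.1]
opening: 0.0283
t 3.97 d [-16.66 -17.66  -5.79] r [-0.002  0.002 -1.337] pos [0.6465 0.051  0.1916] q [-0.04  0.14  1.6   0.    1.4   1.38] F [ 2.2 -0.4  0.1] op 0.0283
```

```bash
python3 -m jog '[[-8,-9,-5.8,0,0,-0.6,0],[-16.7,-17.7,-5.8,0,0,-1.337,0],[-16.7,-17.7,-5.8,0,0,-1.337,0],[-16.7,-17.7,-5.8,0,0,-1.337,0],[-16.7,-17.7,-5.8,0,0,-1.337,0],[-16.7,-17.7,-5.8,0,0,-1.337,0],[-16.7,-17.7,-5.8,0,0,-1.337,0],[-16.7,-17.7,-5.8,0,0,-1.337,0]]'; python3 -m jog '[[0,0,0,0,0,-0.5,0],[0,0,0,0,0,-0.5,0],[0,0,0,0,0,-0.5,0],[0,0,0,0,0,-0.5,0]]'; python3 - <<'E'
from h import *
c=cal('wrist'); im=save('wrist','w_bar')
s=get_image('scene'); cv2.imwrite('pics/k.png',cv2.resize(cv2.cvtColor(s[150:290,140:300],cv2.COLOR_RGB2BGR),None,fx=3,fy=3))
g=im.max(2); m=((g<110)&(g>20)).astype('uint8'); m[230:]=0
n,l,st,ce=cv2.connectedComponentsWithStats(m)
for i in range(1,n):
    if st[i,4]>500: print(st[i],ce[i].round(1))
o=cv2.cvtColor(im,cv2.COLOR_RGB2BGR); k=cv2.imread('pics/k.png')
cv2.imwrite('pics/kb.png',np.hstack([cv2.resize(o,(400,300)),cv2.resize(k,(343,300))]))
import pickle;pickle.dump(c,open('c_bar.pkl','wb'))
E
python3 d.py .455 .25 .016 -.08
```

```text
t: 4.63
tool_pos: [0.4532, 0.202, 0.2521]
tool_rot: [-2.625, -1.726, -0.005]
contact_force: [0.4, 0.3, 0.1]
opening: 0.085
t: 4.97
tool_pos: [0.4531, 0.2022, 0.2529]
tool_rot: [2.119, 2.317, 0.006]
contact_force: [-0.3, -0.8, -0.2]
opening: 0.0855
[    0     0    63   230 12242] [ 26.8 121. ]
[ 438   25   66   73 2741] [465.7  65.4]
[ 488   24   24   73 1190] [502.5  62.6]
[ 241   35   41  148 2202] [259.6 111.9]
t 5.07 d [ 4.72  0.49 23.69] r [ 0.003 -0.002  0.162] pos [0.4532 0.2021 0.2528] q [ 0.27 -0.27  1.89  0.    1.52  0.19] F [ 0.5  0.2 -0. ] op 0.0855
```

View pics/kb.png

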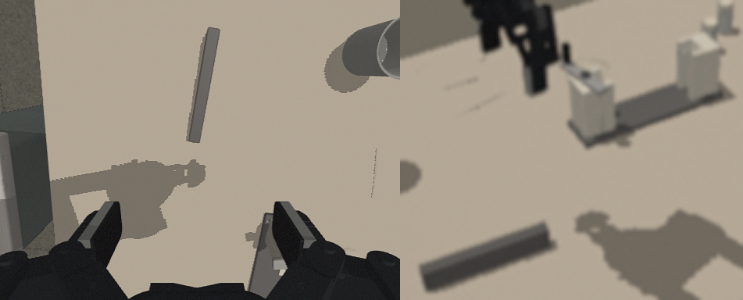

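```bash
python3 - <<'E'
from h import *
import pickle
c=pickle.load(open('c_bar.pkl','rb'));im=cv2.imread('pics/w_bar.png')
for r in (45,75,110,145,170): print(r,im[r,235:290].max(1))
for u,v in [(266,36),(281,39),(241,180),(256,182)]: print(ray('wrist',u,v,.032,c).round(4))
E
```

```text
45 [180 178 179 180 178 178 179 178 179 178 178 179 179 176 179 177 177 178
 178 178 179 179 179 179 179 181 184 139 107  80  91 108 109 108 111 110
 111 110 109 110 112 110 110 110  95 108 169 182 178 178 178 178 179 178
 179]
75 [178 178 179 179 177 177 179 178 180 179 178 177 180 176 178 178 180 179
 181 138 117 120 123 110  83  93 103 108 107 108 107 108 106 110 109 109
 106 109 107  84 168 182 180 179 181 177 178 178 179 180 178 180 180 180
 179]
110 [178 179 179 178 178 180 178 178 178 179 178 178 183 136 121 119 122 108
  80  88 102 104 104 107 106 103 104 107 105 106 103 107  99  90 167 183
 179 179 176 179 178 178 178 180 178 177 179 178 178 179 180 178 180 178
 179]
145 [177 179 179 178 178 180 181 135 117 119 121 109  75  86 100 102 101 102
 102 101 101 103 103 102 104 103  91 133 173 180 178 179 179 180 179 179
 179 178 178 179 179 179 178 178 177 178 178 178 179 178 179 179 177 178
 180]
170 [177 179 180 183 137 119 123  94  78  94 100 102 100  99 100 101  99  99
  99 100 100  94  93 166 180 179 178 178 177 178 177 180 179 179 180 179
 177 177 178 178 180 177 179 178 180 177 179 179 179 178 181 178 178 179
 179]
[0.4565 0.3313 0.032 ]
[0.4714 0.3299 0.032 ]
[0.444  0.1854 0.032 ]
[0.4606 0.1846 0.032 ]
```

```bash
python3 d.py .458 .2578 .017 -.08; python3 -m jog '[[5.2,1,13,0,0,0.16,0],[5.2,1,15,0,0,0.16,80],[5.2,1,15,0,0,0.16,80],[5.2,1,15,0,0,0.16,80],[5.2,1,15,0,0,0.16,80]]'; python3 d.py .458 .2578 .017 -.08
```

```text
t 5.07 d [ 5.47  0.85 23.59] r [ 0.003 -0.002  0.162] pos [0.4532 0.2021 0.2528] q [ 0.27 -0.27  1.89  0.    1.52  0.19] F [ 0.5  0.2 -0. ] op 0.0855
t: 5.48
tool_pos: [0.4543, 0.2543, 0.0953]
tool_rot: [-2.303, -2.13, 0.014]
contact_force: [-1.3, -0.5, -0.2]
opening: 0.0586
t 5.48 d [0.4  0.41 7.83] r [-0.009  0.003  0.002] pos [0.4543 0.2543 0.0953] q [ 0.37 -0.05  1.97  0.    1.23  0.44] F [-1.3 -0.5 -0.2] op 0.0586
```

```bash
python3 -m jog '[[0.4,0.41,4,-0.009,0.003,0,80],[0.4,0.41,7.8,-0.009,0.003,0,80],[0.4,0.41,7.8,-0.009,0.003,0,80],[0.4,0.41,7.8,-0.009,0.003,0,80],[0.4,0.41,7.8,-0.009,0.003,0,255],[0.4,0.41,7.8,-0.009,0.003,0,255],[0.4,0.41,7.8,-0.009,0.003,0,255],[0.4,0.41,7.8,-0.009,0.003,0,255]]' 40; python3 d.py .458 .2578 .017 -.08
```

```text
t: 6.15
tool_pos: [0.4602, 0.2586, 0.0204]
tool_rot: [2.305, 2.131, 0.007]
contact_force: [-0.4, 0.7, 6.1]
opening: 0.0149
t 6.15 d [-0.1  -0.22  0.34] r [ 0.005 -0.002  0.001] pos [0.4602 0.2586 0.0204] q [ 0.37  0.07  1.99 -0.    1.08  0.45] F [-0.4  0.7  6.1] op 0.0149
```

```bash
python3 -m jog '[[0,0,-4,0,0,0,255],[0,0,-8,0,0,0,255],[0,0,-12,0,0,0,255],[0,0,-17,0,0,0,255],[0,0,-17,0,0,0,255],[0,0,-17,0,0,0,255]]'; python3 - <<'E'
from h import *
import pickle
o=get_obs();c=cal('wrist'); im=save('wrist','w_held');pickle.dump((c,o),open('c_held.pkl','wb'))
cv2.imwrite('pics/w_held2.png',cv2.resize(cv2.imread('pics/w_held.png')[150:384,150:350],None,fx=2.5,fy=2.5,interpolation=cv2.INTER_NEAREST))
print(o['tool_pos'],o['tool_rot'],o['contact_force'],o['opening'])
E
python3 d.py .6083 -.047 .19 -.015
```

```text
t: 6.65
tool_pos: [0.4622, 0.2594, 0.1967]
tool_rot: [2.302, 2.128, 0.024]
contact_force: [0.4, 0.4, -0.7]
opening: 0.015
[0.46218065 0.25937572 0.19670535] [2.30239259 2.12834545 0.02353619] [ 0.39096497  0.42873719 -0.69451029] 0.014973282424934814
t 6.7 d [-29.32  17.14   0.33] r [ 0.009 -0.004 -0.064] pos [0.4604 0.2587 0.1929] q [ 0.37 -0.15  1.89 -0.    1.4   0.45] F [ 0.4 -0.2 -1.5] op 0.0152
```

View pics/w_held2.png

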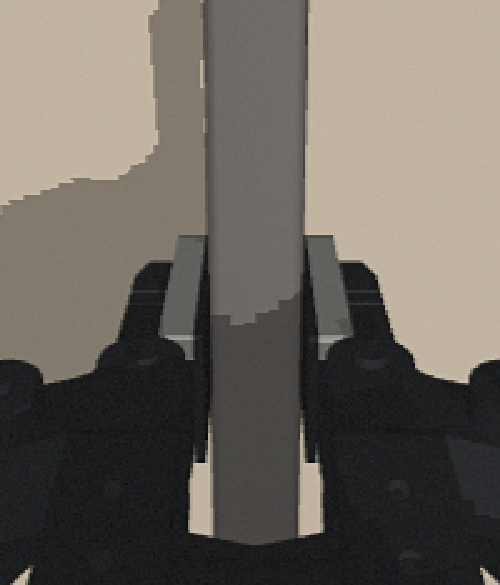

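```bash
python3 - <<'E'
from h import *
import pickle
c,o=pickle.load(open('c_held.pkl','rb'));im=cv2.imread('pics/w_held.png').max(2)
col=im[:,248:258].mean(1);print(col[:160:4].round(0))
d=np.diff(col[:200]);v=int(np.argmin(d));print(v,col[v-4:v+6])
r=im[v+4,215:300];print(r)
R=Ro.from_rotvec(o['tool_rot'])
for vv in (v,v+1): 
  p=ray('wrist',253,vv,o['tool_pos'][2]+.0116,c);print(p,R.inv().apply(p-o['tool_pos']))
  
E
```

```text
[192. 192. 192. 193. 193. 192. 192. 193. 192. 192. 193. 192. 192. 192.
 193. 192. 192. 192. 193. 192. 192. 193. 192. 192.  64. 110. 113. 112.
 113. 112. 112. 112. 112. 112. 112. 111. 112. 111. 111. 111.]
95 [192.6 192.5 193.  193.8 203.   63.9  82.2 102.8 105.4 109.8]
[192 192 192 194 193 193 191 192 192 193 193 192 191 193 194 171 104  87
  97 102 105 106 105 107 106 105 106 106 108 106 106 107 107 106 107 105
 106 107 106 104 103 104 106 106 103 104 105 105 103 104 104 102 103 102
 102  99  96  84 179 198 192 192 193 192 193 191 192 193 192 192 192 192
 192 194 192 193 193 192 192 192 192 195 191 192 192]
[0.46884058 0.33422093 0.20830535] [ 0.07521515  0.00093451 -0.01106918]
[0.46881465 0.33388274 0.20830535] [ 0.07487598  0.00093521 -0.01107151]
```

```bash
python3 -m jog '[[-29.4,17.1,0,0.009,-0.004,-0.064,255],[-29.4,17.1,0,0.009,-0.004,-0.064,255],[-29.4,17.1,0,0.009,-0.004,-0.064,255],[-29.4,17.1,0,0.009,-0.004,-0.064,255],[-29.4,17.1,0,0.009,-0.004,-0.064,255],[-29.4,17.1,0,0.009,-0.004,-0.064,255],[-29.4,17.1,0,0.009,-0.004,-0.064,255],[-29.4,17.1,0,0.009,-0.004,-0.064,255]]';  python3 d.py .6086 -.0478 .155 -.015
```

```text
t: 7.37
tool_pos: [0.6036, -0.0434, 0.1895]
tool_rot: [-2.235, -2.202, 0.005]
contact_force: [0.5, 0.4, -0.8]
opening: 0.0153
t 7.37 d [-0.44  0.53  3.45] r [-0.005 -0.001  0.   ] pos [ 0.6036 -0.0434  0.1895] q [-0.19  0.04  1.71  0.    1.4  -0.18] F [ 0.5  0.4 -0.8] op 0.0153
```

```bash
python3 -m jog '[[-0.44,0.53,2,-0.005,0,0,255],[-0.44,0.53,3.4,-0.005,0,0,255],[-0.44,0.53,3.4,-0.005,0,0,255],[-0.44,0.53,3.4,-0.005,0,0,255],[-0.44,0.53,3.4,-0.005,0,0,255]]'; python3 - <<'E'
from h import *
import pickle
o=get_obs();c=cal('wrist'); im=save('wrist','w_ov');pickle.dump((c,o),open('c_ov.pkl','wb'))
cv2.imwrite('pics/w_ov2.png',cv2.resize(cv2.imread('pics/w_ov.png')[40:240,130:380],None,fx=3,fy=3,interpolation=cv2.INTER_NEAREST))
E
python3 d.py .6086 -.0478 .155 -.015
```

```text
t: 7.78
tool_pos: [0.6077, -0.0464, 0.1547]
tool_rot: [-2.234, -2.205, 0.0]
contact_force: [0.1, 0.2, -0.9]
opening: 0.0148
t 7.83 d [-0.13  0.02  0.08] r [-0.    -0.001  0.002] pos [ 0.6084 -0.0465  0.1558] q [-0.2   0.08  1.72  0.    1.34 -0.19] F [-0.2 -0.6 -0.7] op 0.0151
```

View pics/w_ov2.png

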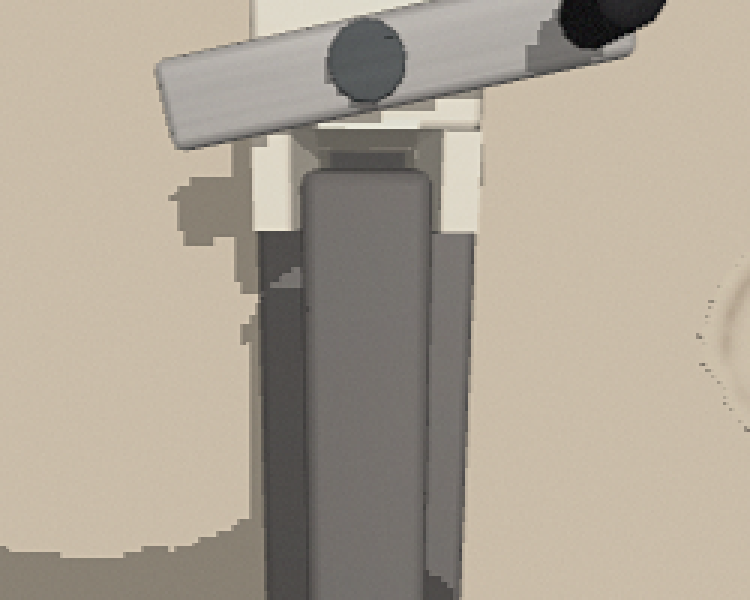

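The keeper is open, lying across the post at about 1.35 rad. The groove's rim runs (227..277.7, 82.3) and the bar end (231..273.3, 96.7), laterally centred.

```bash
python3 - <<'E'
from h import *
import pickle
c,o=pickle.load(open('c_ov.pkl','rb'));R=Ro.from_rotvec(o['tool_rot']);tz=o['tool_pos'][2]
F=lambda u,v,z:(R.inv().apply(ray('wrist',u,v,z,c)-o['tool_pos'])*1000).round(1)
f=lambda x,y:(130+x/3,40+y/3)
for n,x,y,z in [('end wall top',367,127,.088),('post in L',253,232,.088),('post in R',480,232,.088),('bar end',366,170,tz+.0116),('barL',305,250,tz+.0116),('barR',430,250,tz+.0116),('barL2',309,590,tz+.0116),('barR2',423,590,tz+.0116),('pivot',366,58,.1),('baseL',258,240,.01),('baseR',474,240,.01),('baseL2',265,590,.01),('baseR2',461,590,.01)]: print(n,F(*f(x,y),z))
print(o['tool_pos'])
E
```

```text
end wall top [81.4  0.8 66.8]
post in L [ 61.9 -21.6  66.8]
post in R [61.9 23.  66.7]
bar end [ 74.6   0.5 -11.5]
barL [ 65.3  -6.8 -11.5]
barR [ 65.4   8.3 -11.5]
barL2 [ 20.6  -7.  -11.6]
barR2 [ 20.7   8.3 -11.6]
pivot [92.6  0.6 54.8]
baseL [ 54.2 -28.8 144.8]
baseR [ 54.3  30.1 144.7]
baseL2 [-49.9 -30.  144.6]
baseR2 [-49.8  29.7 144.5]
[ 0.60774781 -0.04641445  0.1546605 ]
```

```bash
python3 -m jog '[[0,-0.05,2,0,0,0,255],[0,-0.05,4,0,0,0,255],[0,-0.05,6,0,0,0,255],[0,-0.05,8,0,0,0,255],[0,-0.05,9,0,0,0,255],[0,-0.05,10,0,0,0,255],[0,-0.05,11,0,0,0,255],[0,-0.05,11.5,0,0,0,255]]';  python3 d.py .6079 -.0467 .0305 -.015
```

```text
t: 8.5
tool_pos: [0.6079, -0.0461, 0.0404]
tool_rot: [-2.235, -2.207, -0.001]
contact_force: [0.2, 0.4, -1.5]
opening: 0.0151
t 8.5 d [-0.06  0.    0.99] r [ 0.    -0.001  0.002] pos [ 0.6079 -0.0461  0.0404] q [-0.2   0.22  1.79  0.    1.14 -0.19] F [ 0.2  0.4 -1.5] op 0.0151
```

```bash
python3 -m jog '[[-0.03,0,0.5,0,0,0,255],[-0.03,0,0.9,0,0,0,255],[-0.03,0,1.0,0,0,0,255],[-0.03,0,1.0,0,0,0,255]]';  python3 d.py .6079 -.0467 .0305 -.015
```

```text
t: 8.83
tool_pos: [0.6084, -0.0464, 0.031]
tool_rot: [-2.235, -2.207, -0.002]
contact_force: [-0.5, 1.0, -0.5]
opening: 0.0156
t 8.83 d [-0.03 -0.05  0.05] r [ 0.001 -0.001  0.002] pos [ 0.6084 -0.0464  0.031 ] q [-0.2   0.23  1.79  0.    1.12 -0.19] F [-0.5  1.  -0.5] op 0.0156
```

```bash
python3 -m jog '[[0,-0.05,0.15,0,0,0,255],[0,-0.05,0.15,0,0,0,255],[0,-0.05,0.1,0,0,0,110],[0,-0.05,0.1,0,0,0,110],[0,-0.05,0.1,0,0,0,110],[0,-0.05,-1,0,0,0,110],[0,-0.05,-4,0,0,0,110],[0,-0.05,-8,0,0,0,110]]'; python3 -m jog '[[0,0,-4,0,0,0,110],[0,0,-8,0,0,0,110],[0,0,-8,0,0,0,110]]'; python3 - <<'E'
from h import *
import pickle
o=get_obs();c=cal('wrist'); im=save('wrist','w_s');pickle.dump((c,o),open('c_s.pkl','wb'))
cv2.imwrite('pics/w_s2.png',cv2.resize(cv2.imread('pics/w_s.png')[60:360,130:380],None,fx=2,fy=2,interpolation=cv2.INTER_NEAREST))
E
python3 d.py .44 -.2143 .2 -.197
```

```text
t: 9.5
tool_pos: [0.6049, -0.0459, 0.1082]
tool_rot: [-2.231, -2.202, 0.005]
contact_force: [0.1, 0.0, 0.6]
opening: 0.0487
t: 9.75
tool_pos: [0.6105, -0.0471, 0.2002]
tool_rot: [2.23, 2.202, 0.011]
contact_force: [1.6, -0.7, 2.0]
opening: 0.0487
t 9.8 d [-16.96 -16.69  -0.48] r [ 0.006 -0.001  0.184] pos [ 0.6091 -0.0468  0.1962] q [-0.2   0.05  1.69  0.    1.4  -0.19] F [0.4 0.7 0.1] op 0.0483
```

View pics/w_s2.png

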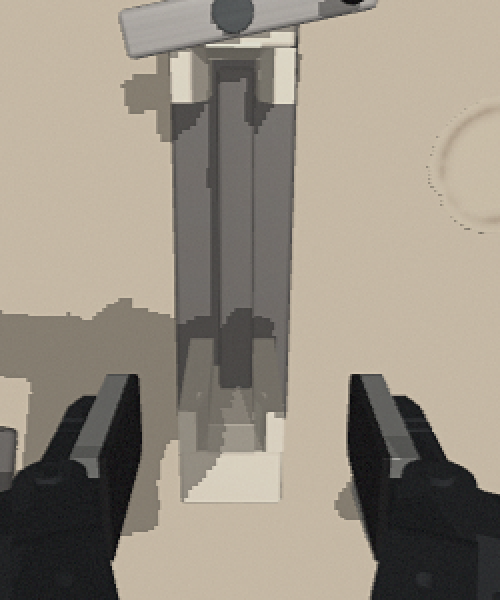

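The bar lies straight in both grooves, from (235,66) to (235,385) in the crop, and the keeper is still open. On to the cassette.

```bash
python3 -m jog '[[-17,-16.7,0,0.006,0,0.184,110],[-17,-16.7,0,0.006,0,0.184,110],[-17,-16.7,0,0.006,0,0.184,110],[-17,-16.7,0,0.006,0,0.184,110],[-17,-16.7,0,0.006,0,0.184,110],[-17,-16.7,0,0.006,0,0.184,110],[-17,-16.7,4,0.006,0,0.184,110],[-17,-16.7,4,0.006,0,0.184,110]]'; python3 d.py .44 -.2143 .078 -.197
```

```text
t: 10.47
tool_pos: [0.4358, -0.2136, 0.149]
tool_rot: [-2.424, -1.982, 0.004]
contact_force: [-0.8, 0.6, -2.2]
opening: 0.0486
t 10.47 d [-0.02  0.5   7.09] r [-0.01  -0.005 -0.003] pos [ 0.4358 -0.2136  0.149 ] q [-0.61 -0.21  2.01  0.    1.35 -0.41] F [-0.8  0.6 -2.2] op 0.0486
```

```bash
python3 -m jog '[[0,0.4,2,-0.005,-0.003,0,110],[0,0.4,4,-0.005,-0.003,0,110],[0,0.4,6,-0.005,-0.003,0,110],[0,0.4,7,-0.005,-0.003,0,110],[0,0.4,7,-0.005,-0.003,0,255],[0,0.4,7,-0.005,-0.003,0,255],[0,0.4,7,-0.005,-0.003,0,255],[0,0.4,7,-0.005,-0.003,0,255]]' 50; python3 -m jog '[[0,0,0,0,0,0,255],[0,0,0,0,0,0,255]]'; python3 d.py .44 -.2143 .078 -.197
```

```text
t: 11.13
tool_pos: [0.4399, -0.2143, 0.0802]
tool_rot: [-2.429, -1.987, 0.002]
contact_force: [-0.2, 0.3, -3.0]
opening: 0.0156
t: 11.3
tool_pos: [0.4403, -0.2145, 0.081]
tool_rot: [-2.43, -1.988, 0.001]
contact_force: [0.4, 0.3, -2.7]
opening: 0.0156
t 11.3 d [ 0.01 -0.03  0.3 ] r [-0.002 -0.001 -0.002] pos [ 0.4403 -0.2145  0.081 ] q [-0.61 -0.12  2.06 -0.    1.2  -0.41] F [ 0.4  0.3 -2.7] op 0.0156
```

```bash
python3 -m jog '[[0,0,-2,0,0,0,255],[0,0,-5,0,0,0,255],[0,0,-8,0,0,0,255],[0,0,-11.5,0,0,0,255],[0,0,-14,0,0,0,255],[0,0,-14,0,0,0,255]]'; python3 d.py .608 -.0467 .215 -.012
```

```text
t: 11.8
tool_pos: [0.4434, -0.2165, 0.2287]
tool_rot: [2.423, 1.983, 0.004]
contact_force: [0.1, -0.6, -2.0]
opening: 0.0157
t 11.8 d [19.91 12.76  1.4 ] r [ 0.009  0.005 -0.187] pos [ 0.4434 -0.2165  0.2287] q [-0.61 -0.27  1.93 -0.    1.47 -0.41] F [ 0.1 -0.6 -2. ] op 0.0157
```

```bash
python3 -m jog '[[19.9,12.8,1,0.009,0.005,-0.187,255],[19.9,12.8,1,0.009,0.005,-0.187,255],[19.9,12.8,1,0.009,0.005,-0.187,255],[19.9,12.8,1,0.009,0.005,-0.187,255],[19.9,12.8,1,0.009,0.005,-0.187,255],[19.9,12.8,1,0.009,0.005,-0.187,255],[19.9,12.8,1,0.009,0.005,-0.187,255],[19.9,12.8,1,0.009,0.005,-0.187,255]]'; python3 -m jog '[[0,0,0,0,0,0,255],[0,0,0,0,0,0,255]]'; python3 - <<'E'
from h import *
import pickle
o=get_obs();c=cal('wrist'); im=save('wrist','w_c');pickle.dump((c,o),open('c_c.pkl','wb'))
cv2.imwrite('pics/w_c2.png',cv2.resize(cv2.imread('pics/w_c.png')[60:260,130:380],None,fx=3,fy=3,interpolation=cv2.INTER_NEAREST))
E
python3 d.py .608 -.0467 .215 -.012
```

```text
t: 12.47
tool_pos: [0.6082, -0.0456, 0.217]
tool_rot: [-2.231, -2.209, 0.003]
contact_force: [-0.5, 0.1, -2.8]
opening: 0.0158
t: 12.63
tool_pos: [0.6071, -0.0461, 0.2156]
tool_rot: [-2.231, -2.207, 0.006]
contact_force: [-1.0, -0.6, -2.6]
opening: 0.0156
t 12.68 d [-0.04  0.08  0.11] r [-0.004  0.     0.001] pos [ 0.6072 -0.0463  0.2161] q [-0.2   0.03  1.67 -0.    1.44 -0.19] F [-0.6 -0.1 -2.7] op 0.015
```

View pics/w_c2.png

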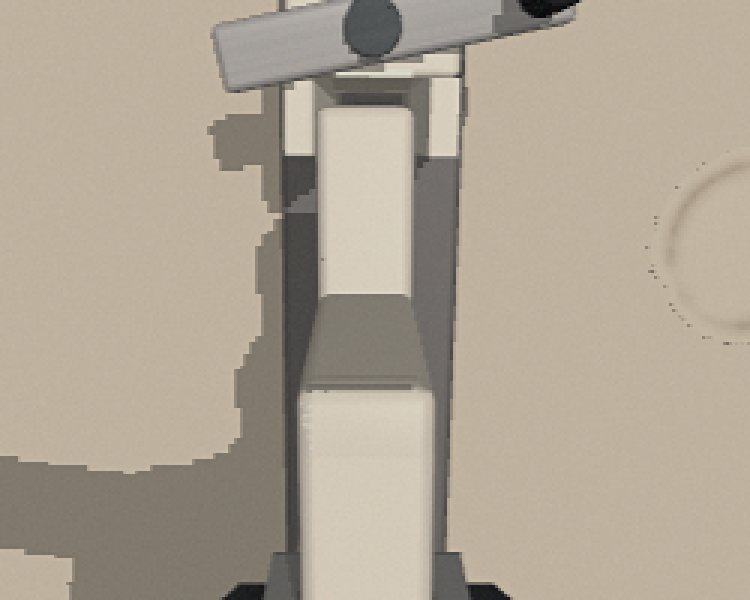

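```bash
python3 - <<'E'
from h import *
import pickle
c,o=pickle.load(open('c_c.pkl','rb'));R=Ro.from_rotvec(o['tool_rot']);tz=o['tool_pos'][2]
F=lambda u,v,z:(R.inv().apply(ray('wrist',u,v,z,c)-o['tool_pos'])*1000).round(1)
f=lambda x,y:(130+x/3,60+y/3)
for n,x,y,z in [('post in L',284,156,.088),('post in R',459,156,.088),('pivot',372,25,.1),('sh end',366,107,tz-.031),('shL',320,150,tz-.031),('shR',413,150,tz-.031),('shin',365,295,tz-.031),('top end',366,390,tz+.027),('topL',300,450,tz+.027),('topR',433,450,tz+.027),('baseL2',290,545,.01),('baseR2',447,545,.01)]: print(n,F(*f(x,y),z))
E
```

```text
post in L [ 61.6 -20.2 127.7]
post in R [ 61.6  24.3 127.5]
pivot [ 92.    2.  115.6]
sh end [74.5  0.6 31. ]
shL [67.9 -6.8 31. ]
shR [67.9  8.1 31. ]
shin [44.4  0.4 31. ]
top end [ 44.8   0.6 -27. ]
topL [ 37.6  -7.  -27. ]
topR [ 37.6   8.2 -27. ]
baseL2 [-83.5 -27.5 205.8]
baseR2 [-83.3  31.  205.5]
```

```bash
python3 -m jog '[[0.02,0.11,1,-0.004,0,0,255],[0.02,0.11,3,-0.004,0,0,255],[0.02,0.11,5,-0.004,0,0,255],[0.02,0.11,6.5,-0.004,0,0,255],[0.02,0.11,7.5,-0.004,0,0,255],[0.02,0.11,8.5,-0.004,0,0,255],[0.02,0.11,9.2,-0.004,0,0,255],[0.02,0.11,9.2,-0.004,0,0,255]]';  python3 d.py .6082 -.0462 .115 -.015
```

```text
t: 13.35
tool_pos: [0.6069, -0.0462, 0.1222]
tool_rot: [-2.233, -2.207, 0.003]
contact_force: [-0.5, -0.4, -3.2]
opening: 0.0155
t 13.35 d [0.01 0.13 0.72] r [-0.003 -0.     0.003] pos [ 0.6069 -0.0462  0.1222] q [-0.2   0.11  1.75 -0.    1.28 -0.19] F [-0.5 -0.4 -3.2] op 0.0155
```

```bash
python3 -m jog '[[0,0.1,0.4,0,0,0,255],[0,0.1,0.8,0,0,0,255],[0,0.1,0.8,0,0,0,255],[0,0.1,0.8,0,0,0,255]]';  python3 d.py .6082 -.0462 .115 -.015
```

```text
t: 13.68
tool_pos: [0.6084, -0.0463, 0.1148]
tool_rot: [-2.233, -2.208, 0.002]
contact_force: [-0.2, -0.5, -4.0]
opening: 0.0154
t 13.68 d [ 0.01 -0.02 -0.02] r [-0.002 -0.     0.004] pos [ 0.6084 -0.0463  0.1148] q [-0.2   0.13  1.75 -0.    1.27 -0.19] F [-0.2 -0.5 -4. ] op 0.0154
```

```bash
python3 -m jog '[[0,0,0.1,0,0,0,255],[0,0,0.2,0,0,0,255],[0,0,0.25,0,0,0,255],[0,0,0.25,0,0,0,255]]';  python3 d.py .6082 -.0462 .115 -.015
```

```text
t: 14.02
tool_pos: [0.6087, -0.0464, 0.1143]
tool_rot: [-2.234, -2.207, 0.001]
contact_force: [-3.8, -0.9, 4.6]
opening: 0.0154
t 14.02 d [ 0.02 -0.05 -0.07] r [-0.001 -0.     0.003] pos [ 0.6087 -0.0464  0.1143] q [-0.2   0.13  1.75 -0.    1.27 -0.19] F [-3.8 -0.9  4.6] op 0.0154
```

```bash
python3 -m jog '[[0,-0.04,0,0,0,0,255],[0,-0.04,0,0,0,0,200],[0,-0.04,0,0,0,0,130],[0,-0.04,0,0,0,0,130],[0,-0.04,0,0,0,0,130],[0,-0.04,-2,0,0,0,130],[0,-0.04,-5,0,0,0,130],[0,-0.04,-9,0,0,0,130]]'; python3 -m jog '[[0,0,0,0,0,0,130],[0,0,-2,0,0,0,130],[0,0,-2,0,0,0,130]]'; python3 - <<'E'
from h import *
import pickle
o=get_obs();c=cal('wrist'); im=save('wrist','w_d');pickle.dump((c,o),open('c_d.pkl','wb'))
a=cv2.imread('pics/w_d.png')[40:340,130:380]; save('side','s_d'); b=cv2.resize(cv2.imread('pics/s_d.png')[160:260,220:320],(600,600),interpolation=cv2.INTER_CUBIC)
cv2.imwrite('pics/w_d2.png',np.hstack([cv2.resize(a,(300,360)),b[:360*1,:][:, :450] if 0 else cv2.resize(b,(360,360))]))
E
python3 d.py $(python3 -c "
import numpy as np
f=1.37;print(.6093+.04*np.sin(f),.0455+.04*np.cos(f),.19,-f)")
```

```text
t: 14.68
tool_pos: [0.6063, -0.046, 0.2013]
tool_rot: [-2.23, -2.203, 0.008]
contact_force: [-0.0, 0.1, 0.3]
opening: 0.0419
t: 14.93
tool_pos: [0.6085, -0.0464, 0.2256]
tool_rot: [-2.234, -2.207, 0.001]
contact_force: [0.5, -0.9, 1.1]
opening: 0.0418
t 15.03 d [10.    4.05  3.18] r [-0.006  0.003  1.358] pos [ 0.607  -0.0461  0.2219] q [-0.2   0.03  1.67 -0.    1.45 -0.19] F [0.5 0.3 0.5] op 0.0419
```

```bash
python3 - <<'E'
from h import *
import pickle
c,o=pickle.load(open('c_d.pkl','rb'));im=cv2.imread('pics/w_d.png')
f=1.38
print('pin pred px',proj('wrist',[.6093+.04*np.sin(f),.0455+.04*np.cos(f),.127],c),'bottom',proj('wrist',[.6093+.04*np.sin(f),.0455+.04*np.cos(f),.097],c))
g=im.max(2)
for z,r in ((0,(slice(0,200),slice(200,400))),):
    m=(g<55).astype('uint8');m[250:]=0
    n,l,st,ce=cv2.connectedComponentsWithStats(m)
    for i in range(1,n):
        if st[i,4]>40: print('dark',st[i],ce[i].round(1))
# cassette bright mask near predicted spots
w=(g>195).astype('uint8')
n,l,st,ce=cv2.connectedComponentsWithStats(w)
for i in range(1,n):
    if st[i,4]>150: print('bright',st[i],ce[i].round(1))
S=np.array([.6081,-.0464])
for n_,y,z in [('sh end',.075,.084),('sh in',.045,.084),('top end',.045,.142),('top far',-.045,.142)]: print(n_,[np.round(proj('wrist',[S[0]+x+.012*y,S[1]+y,z],c),1) for x in(-.008,.008)])
for v in (110,130,150,210,240,270): 
    r=g[v,200:310].astype(int); print(v,[(200+k,r[k],r[k+1]) for k in np.where(abs(np.diff(r))>22)[0]])
u=253; r=g[40:330,u].astype(int); print('col',[(40+k,r[k],r[k+1]) for k in np.where(abs(np.diff(r))>18)[0]])
E
```

```text
pin pred px (np.float64(311.57018347253097), np.float64(53.46740357892901)) bottom (np.float64(304.61536044853364), np.float64(57.97461769288026))
dark [298  45  23  22 351] [308.8  55.2]
bright [224  49  62  14 489] [245.2  53.5]
bright [223  87   9  23 186] [227.4  98.3]
bright [270  86  10  25 224] [274.1  98. ]
bright [244  95  18  38 650] [252.1 113.4]
bright [ 352  108   54   55 1415] [377.3 136.6]
bright [ 241  143   22   92 1823] [251.5 186.8]
bright [228 262  47  33 905] [254.5 282.5]
bright [  0 304  87  69 153] [ 44.8 336.5]
bright [197 339 114  29 207] [260.  360.2]
sh end [array([240.9,  93.7]), array([261.1,  93.4])]
sh in [array([241.2, 132.1]), array([260.7, 131.8])]
top end [array([238.4, 142.3]), array([262.9, 142. ])]
top far [array([239.7, 265.2]), array([261.5, 265. ])]
110 [(np.int64(200), np.int64(198), np.int64(147)), (np.int64(221), np.int64(133), np.int64(93)), (np.int64(222), np.int64(93), np.int64(133)), (np.int64(223), np.int64(133), np.int64(181)), (np.int64(231), np.int64(188), np.int64(155)), (np.int64(232), np.int64(155), np.int64(130)), (np.int64(241
[... 2657 characters left out ...]
123)), (np.int64(81), np.int64(123), np.int64(144)), (np.int64(83), np.int64(147), np.int64(228)), (np.int64(84), np.int64(228), np.int64(161)), (np.int64(85), np.int64(161), np.int64(96)), (np.int64(90), np.int64(99), np.int64(77)), (np.int64(93), np.int64(72), np.int64(111)), (np.int64(94), np.int64(111), np.int64(212)), (np.int64(132), np.int64(223), np.int64(125)), (np.int64(142), np.int64(138), np.int64(189)), (np.int64(143), np.int64(189), np.int64(209)), (np.int64(234), np.int64(220), np.int64(141)), (np.int64(264), np.int64(126), np.int64(155)), (np.int64(271), np.int64(163), np.int64(207)), (np.int64(294), np.int64(214), np.int64(171)), (np.int64(295), np.int64(171), np.int64(194))]
```

The cassette edges match the predicted seated pose to about 1 px, and the pin sits where predicted. Now closing the keeper.

```bash
python3 -m jog '[[3,1.5,0,0,0,0.12,130],[6,3,1,0,0,0.24,130],[10,4.05,3,0,0,0.36,130],[10,4.05,3,0,0,1.36,130],[10,4.05,3,0,0,1.36,130],[10,4.05,3,0,0,1.36,130],[10,4.05,3,0,0,1.36,130],[10,4.05,3,0,0,1.36,130]]';python3 -m jog '[[0,0,0,0,0,0.5,130],[0,0,0,0,0,0.5,130],[0,0,0,0,0,0.5,130],[0,0,0,0,0,0.5,130]]'; python3 d.py .6486 .0531 .114 -1.38
```

```text
t: 15.7
tool_pos: [0.6477, 0.0537, 0.1894]
tool_rot: [-3.012, -0.879, 0.013]
contact_force: [-0.2, -0.4, -0.8]
opening: 0.0418
t: 16.03
tool_pos: [0.6469, 0.0537, 0.187]
tool_rot: [-3.138, -0.106, 0.019]
contact_force: [-0.3, 0.8, 0.2]
opening: 0.0417
t 16.03 d [0.26 0.09 7.29] r [-0.003  0.012 -0.123] pos [0.6469 0.0537 0.187 ] q [-0.03  0.15  1.6   0.    1.41  1.47] F [-0.3  0.8  0.2] op 0.0417
```

```bash
python3 -m jog '[[0.2,0.1,2,-0.003,0.01,-0.12,130],[0.2,0.1,4,-0.003,0.01,-0.12,130],[0.2,0.1,6,-0.003,0.01,-0.12,130],[0.2,0.1,7.3,-0.003,0.01,-0.12,130],[0.2,0.1,7.3,-0.003,0.01,-0.12,195],[0.2,0.1,7.3,-0.003,0.01,-0.12,195],[0.2,0.1,7.3,-0.003,0.01,-0.12,195]]'; python3 d.py .6486 .0531 .114 -1.38
```

```text
t: 16.62
tool_pos: [0.6487, 0.053, 0.1148]
tool_rot: [3.127, 0.295, -0.001]
contact_force: [-0.0, 0.1, 0.1]
opening: 0.0202
t 16.62 d [-0.   -0.01  0.08] r [ 0.     0.001 -0.003] pos [0.6487 0.053  0.1148] q [-0.03  0.21  1.65 -0.    1.28  1.35] F [-0.   0.1  0.1] op 0.0202
```

```bash
python3 -m jog '[[0,0,0,0,0,0,205],[-0.03,-0.48,0,0,0,-0.12,205],[-0.11,-0.95,0,0,0,-0.24,205],[-0.26,-1.41,0,0,0,-0.36,205],[-0.45,-1.85,0,0,0,-0.48,205],[-0.7,-2.26,0,0,0,-0.6,205],[-1,-2.64,0,0,0,-0.72,205],[-1.33,-2.98,0,0,0,-0.84,205]]'; python3 d.py .6093 .0855 .114 0.03
```

```text
t: 17.28
tool_pos: [0.632, 0.0799, 0.1172]
tool_rot: [2.729, 1.551, 0.007]
contact_force: [3.1, -0.0, -0.4]
opening: 0.0165
t 17.28 d [-0.68 -2.23  0.31] r [ 0.005 -0.001 -0.567] pos [0.632  0.0799 0.1172] q [ 0.01  0.18  1.69 -0.    1.27  0.55] F [ 3.1 -0.  -0.4] op 0.0165
```

```bash
python3 -m jog '[[-0.05,-0.5,0.2,0,0,-0.12,205],[-0.15,-1,0.2,0,0,-0.24,205],[-0.3,-1.45,0.2,0,0,-0.36,205],[-0.5,-1.9,0.2,0,0,-0.48,205],[-0.75,-2.3,0.2,0,0,-0.57,205],[-0.8,-2.43,0.2,0,0,-0.57,205],[-0.8,-2.43,0.2,0,0,-0.57,205],[-0.8,-2.43,0.2,0,0,-0.57,205]]'; python3 d.py .607 .0855 .114 0.03
```

```text
t: 17.95
tool_pos: [0.6079, 0.0854, 0.1163]
tool_rot: [2.183, 2.252, 0.008]
contact_force: [1.3, 0.6, 0.7]
opening: 0.0164
t 17.95 d [ 0.01 -0.09  0.23] r [0.008 0.001 0.001] pos [0.6079 0.0854 0.1163] q [ 0.02  0.13  1.75 -0.    1.26 -0.01] F [1.3 0.6 0.7] op 0.0164
```

```bash
python3 -m jog '[[0,-0.15,0,0,0,0,205],[0,-0.2,0,0,0,0,205],[0,-0.2,0,0,0,0,205],[0,-0.2,0,0,0,0,205]]'; python3 -m jog '[[0,0.2,0,0,0,0,150],[0,0.2,0,0,0,0,150],[0,0.2,0,0,0,0,150],[0,0.2,-3,0,0,0,150],[0,0.2,-7,0,0,0,150],[0,0.2,-11,0,0,0,150],[-3,0.2,-16,0,0,0,150],[-6,0.2,-18,0,0,0,150]]'; python3 -m jog '[[-6,0,-2,0,0,0,150],[-6,0,-2,0,0,0,150],[-6,0,-2,0,0,0,150]]'; python3 - <<'E'
from h import *
import pickle
o=get_obs();c=cal('wrist'); im=save('wrist','w_e');print(o['tool_pos'],o['contact_force'],o['t'])
g=im.max(2); m=(g<60).astype('uint8'); m[220:]=0
n,l,st,ce=cv2.connectedComponentsWithStats(m)
for i in range(1,n):
    if st[i,4]>40: print('dark',st[i],ce[i].round(1))
for k in (0,.1,.2): 
    F=.012+k; print(k,[np.round(proj('wrist',[.6093+s*np.sin(F),.0455+s*np.cos(F),z],c),1) for s,z in((.04,.127),(.04,.097),(-.038,.097))])
S=np.array([.6081,-.0464])
for n_,y,z in [('sh in',.045,.084),('top end',.045,.142),('top far',-.045,.142),('-y sh in',-.045,.084),('-y sh end',-.075,.084)]: print(n_,[np.round(proj('wrist',[S[0]+x+.012*y,S[1]+y,z],c),1) for x in(-.008,.008)])
pb=np.array(proj('wrist',[.6093-.02*np.sin(.012),.0455-.02,.097],c)).astype(int)
E=lambda r,o:[(int(o+k),int(r[k]),int(r[k+1])) for k in np.where(abs(np.diff(r.astype(int)))>20)[0]]
print('keeper row',pb,E(g[pb[1],pb[0]-40:pb[0]+40],pb[0]-40)); v0=int(proj('wrist',[S[0],S[1]+.02,.142],c)[1]);print('cass row',v0,E(g[v0,200:310],200))
print('col',E(g[20:330,pb[0]],20))
E
```

```text
t: 18.28
tool_pos: [0.606, 0.0853, 0.1164]
tool_rot: [2.183, 2.251, 0.008]
contact_force: [1.2, -0.9, 0.7]
opening: 0.0166
t: 18.95
tool_pos: [0.6087, 0.0342, 0.2938]
tool_rot: [2.177, 2.253, 0.012]
contact_force: [1.4, -0.5, -0.1]
opening: 0.0354
t: 19.2
tool_pos: [0.6115, -0.0296, 0.3172]
tool_rot: [2.179, 2.245, 0.015]
contact_force: [-0.6, 0.1, 0.0]
opening: 0.0351
[ 0.6114908  -0.02959168  0.31720356] [-0.6321002   0.07353947  0.04739131] 19.2
dark [243  39  12  17 161] [248.7  46.9]
dark [500 177  12  43 279] [507.4 204.4]
0 [array([249.8,  45.5]), array([249.5,  49.4]), array([246.5, 130.2])]
0.1 [array([254.3,  45.9]), array([253.6,  49.8]), array([242.9, 129.9])]
0.2 [array([258.7,  46.9]), array([257.6,  50.7]), array([239.3, 129.2])]
sh in [array([238.8, 136.9]), array([253.4, 137.3])]
top end [array([237.4, 145.1]), array([254.7, 145.6])]
top far [array([234.8, 234.2]), array([250.6, 234.5])]
-y sh in [array([236.4, 213.9]), array([250. , 214.3])]
-y sh end [array([235.7, 237.3]), array([249. , 237.6])]
keeper row [247 112] [(217, 195, 145), (223, 118, 76), (225, 64, 130), (226, 130, 205), (232, 215, 184), (233, 184, 146), (236, 141, 116), (238, 110, 86), (240, 87, 139), (241, 139, 168), (254, 161, 124), (260, 111, 173), (261, 173, 210), (267, 220, 144), (268, 144, 90), (269, 90, 143), (270, 143, 185)]
cass row 171 [(221, 198, 125), (222, 125, 70), (237, 71, 166), (238, 166, 206), (253, 209, 137), (254, 137, 107), (265, 95, 143), (266, 143, 188)]
col [(38, 201, 64), (39, 64, 37), (54, 16, 58), (55, 58, 119), (61, 110, 161), (84, 170, 119), (85, 119, 86), (99, 69, 170), (128, 164, 131), (131, 137, 219), (137, 220, 144), (145, 121, 165), (146, 165, 224), (213, 197, 218), (214, 218, 137), (241, 128, 151), (243, 150, 183), (244, 183, 206), (262, 213, 178)]
```

```bash
python3 -m jog '[[0,0,0,0,0,0,150],[0,0,0,0,0,0,150],[0,0,0,0,0,0,150],[0,0,0,0,0,0,150]]'; python3 -c "
from station import *;print(finish_job())"
```

```text
t: 19.58
tool_pos: [0.6106, -0.0265, 0.3142]
tool_rot: [2.179, 2.251, 0.013]
contact_force: [-0.8, -0.2, -0.9]
opening: 0.0353
the job is handed in; nothing more can be done
None
```

The job is done and handed in at 19.6 s of the 72 s allowed; `finish_job` gives no verdict. I swung the keeper open to about 1.37 rad, seated the sealing bar on the base and stood the cassette on it. Then I swung the keeper back.

**Last checks:**
- **Bar:** viewed after release, it lay straight in both grooves.
- **Cassette:** it met the bar at the expected height. After the keeper was closed, its edges were within about 1 px of the predicted seated position.
- **Keeper:** the pin was within about 1 px of its closed position, so the angle is about 0 rad.
- **Robot:** it is raised clear, with no contact force beyond sensor noise.

**What I could not check:** one picture view was refused because the limit of 12 was reached, so the checks after the cassette was released were numeric only. I did not re-measure the beaker, vials and timer at the end. The planned paths kept clear of them, and no unexpected contact force showed. No check failed.

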